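# Clear the tin and press the touch-latch cupboard open

## Task

The red tin is in the way of the oak cupboard door. Push the tin along the worktop, keeping it upright and without picking it up, until it stands clear of everywhere that door can swing; then press the oak door near its free edge so that its push-to-open catch lets go, and back away so that the spring leaves the door standing ajar. Leave the green door shut and everything else where it is.

Things in the scene. Friction and masses are not known exactly. Their poses are not given: they have to be found in the camera images.
- cup_oak: Small white cupboard standing fixed on the worktop, with a plain oak-brown door without a handle. 130 (x, depth) x 180 (y, width) x 200 mm (z, height). Origin: centre of its underside on the worktop; its -x side is the door side, turned roughly to the robot, z up. The closed door's front face lies at x = -65 mm in this frame, 11 mm in front of the white side walls and flush with the top in height.
- hinge_oak (a point): Point on the oak door's upright hinge axis, in the plane of the closed door's front face, 100 mm above the worktop; 79 mm to +y of the cupboard's middle (the left edge of the door as the robot sees it). Its axes are those of the cupboard: the door swings out to -x, through the quarter circle of radius 158 mm that lies to -x and -y of this point.
- press_oak (a point): The place to press on the oak door's front face: 172 mm above the worktop (28 mm below the door's upper edge), 36 mm in from its free (right, -y) edge; moves with the door, x points inward. Pressed here with about 3 N and 4 mm or more inward (firm stop at 8 mm), the catch lets go for good; the door then follows the finger out as it backs away.
- door_oak (a joint): Oak door's hinge angle in rad: 0 shut (held by the catch; it cannot be pulled open), positive swinging out to the robot, negative pressed in, stop at -0.065. Once released, a spring swings it to about 0.57 rad, free edge some 85 mm out, and holds it there softly. The door is 158 mm wide, 14 mm thick, and spans heights of 3 to 200 mm.
- tin: Red food tin, upright, 57 mm diameter, 72 mm high, 0.18 kg, standing loose in front of the oak door. Origin: centre of its underside.
- cup_sage: The same cupboard with a grey-green door, standing beside the oak one, on either side; to be left alone. Same frame and sizes as the oak cupboard.
- door_sage (a joint): Grey-green door's hinge angle in rad, like the oak one; 0 shut. It has the same catch.
- spice_jar: Spice jar with red cap, 45 mm diameter, 106 mm high, loose, a bystander. Origin: centre of its underside.
- mug: White mug, 78 x 110 x 97 mm with its handle, loose, a bystander. Origin: centre of its underside.
- lemon: Yellow lemon, 83 x 58 x 58 mm, loose, a bystander. Origin: on its underside.
- garlic: Garlic bulb, 60 x 57 x 58 mm, loose, a bystander. Origin: on its underside.
Things that resemble listed ones, but are neither listed nor needed, are in the scene too. What is shaped like the tin but blue is not meant.

How it is judged:
By the outcome, as a careful person would: the job done as asked, in the order asked, and still so for the second after the job is handed in, with the robot touching nothing.
It also fails if it takes over 45 s, if anything falls off the work surface, if the arm or the gripper's body presses on something with over 40 N, if the wrist force passes 120 N, or if a joint passes its speed limit or range.

## Robot

A 6-joint arm with a two-finger parallel gripper is mounted at the origin on the work surface; the furniture and walls round the work are solid. World frame = base frame: x ahead of the robot, y to its left, z up, the work surface at z = 0. Lengths are in m, angles in degrees, forces in N, time in s.
With the tool pointing down it reaches from about 0.35 to 0.875 m from the base axis. Payload 4.2 kg.
Tool frame: the origin (TCP) lies at the very end of the fingers, on their centre line; the grasp point (between the pads) lies 19 mm behind it; z points along the fingers, y is the line along which they close (so a half turn about z gives the same grasp; the last joint's range is limited). The gripper opens to 87 mm and grips with 3 to 60 N. Pads are 19 mm wide; open, the fingers measure 117 mm over their backs; the gripper's body (75 mm by 190 mm) begins 51 mm behind the grasp point.
Start: joints at [88.442, 22.042, 0.453, 0, -68.411, -14.817], TCP at [0.176, 0.6, 0.223] pointing down, gripper open.
Joint ranges: [-179.83, 179.83], [-69.29, 118.12], [-61.27, 80.66], [-181.25, 117.63], [-171.15, -9.14], [-177.46, 177.46]. Speed limits (degrees/s): [159.86, 159.86, 180, 180, 180, 180].

## Interface

Orientations are given as a 3x3 rotation matrix whose columns are the frame's x, y, z axes.
In Python, from station import sense, cams, r gives the robot as it stands. The module is installed in compiled form; this text tells all that it offers.
- The arm moves only by the tool step_arm, never from a script. Its argument "targets" is text: rows parted by semicolons, each of 4 numbers parted by spaces: the shift along the tool's x, y, z in cm, then the turn about the tool's z in degrees. In form: x y z turn; .... A call has 1 to 12 rows; each row shifts and turns the commanded pose from where the row before left it, along the tool's axes as they then stand; what a row does not reach is not made up. A row lasts 1/12 s, in which the tool goes at most 41.7 mm and 7.16 degrees, less where a joint would pass 70% of its speed; a pose out of reach is approached as far as the arm can. A call with a gripper value outside its range is refused whole. "claw" is the finger opening in cm, from 0 to 8.7, set as the call begins (left out, the last holds). The fingers move at their own pace and stop on an object; the grip force is fixed at half the most. Time passes only in rows, so rows that do not move let the fingers close. It gives the time, the measured TCP pose, the force, the opening and the grip force at its end, in the units of the state.
- sense(): the state, without advancing time (a new reading comes with each control period).
- cams.capture(name): name is "scene" or "top"; returns a dict with "frame" (384x512x3 uint8, blue, green, red), "vertical_fov" (degrees; the focal length in pixels is half the picture's height over the tangent of half this angle, whatever the lens; pixels are square), "cx", "cy" (the principal point, pixels), "dist_coeffs" ([k1, k2, p1, p2, k3] as OpenCV has them; the pictures are not rectified), "eye" and "rotation" of the camera in the world. Camera axes: x right, y down, z forward; pixel columns grow to the right and rows downward; lengths in m; the calibration is good to about 2 mm. A picture is of the moment at which its call begins. There is no depth.
- r.finish_job(): hands the job in; it is judged then, once.
The state is a dict: "time_s": time; "joints": joint angles; "joint_velocities": joint speeds; "effort": joint torques, N m; "tcp_pos": TCP position; "ee_rot": TCP orientation; "wrist_force": force on the tool from outside, world axes, zero at the start; "moment": the same for the moment, N m; "gripper_width": opening from 0.0 (shut) to 1.0 (fully open); "gripper_force": force on a finger pad.
Only numpy, scipy, OpenCV 4.12 (cv2) and the standard library are available. Lean on these libraries where they do the work, as an engineer would, in place of code of your own. Each camera call takes 0.05 s, during which the arm holds its last target. There are 200 camera calls.

## Working session

There is one attempt and no reset: what is moved stays moved. The work goes in short steps, Python scripts to look and compute and a tool call to move; the robot and the scene stay as the last step left them, time stands still between calls to the robot, and variables do not carry over. Pictures are saved under pics/ and viewed, at most 10 in all, crops included, and the job is handed in when it is done.

Besides the shell and the picture viewer there is one more tool, called after "Emit:" as name(argument=value, ...) on one line, values as JSON. step_arm: Moves the arm, as the interface text tells. Its arguments: {"type":"object","properties":{"targets":{"type":"string"},"claw":{"type":"number"}},"required":["targets"]}

```bash
mkdir -p pics; cat > h.py <<'E'
import numpy as np, cv2
from station import sense, cams, r
def cap(n,f=None):
    c=cams.capture(n)
    if f: cv2.imwrite('pics/'+f,c['frame'])
    return c
def K(c):
    f=192/np.tan(np.radians(c['vertical_fov']/2)); return np.array([[f,0,c['cx']],[0,f,c['cy']],[0,0,1.]])
def at(c,pts,z):
    "pixels -> world at heights z"
    u=cv2.undistortPoints(np.array(pts,float).reshape(-1,1,2),K(c),np.array(c['dist_coeffs'],float)).reshape(-1,2)
    d=np.c_[u,np.ones(len(u))]@np.array(c['rotation']).T; e=np.array(c['eye'])
    return e+d*((np.broadcast_to(z,len(u))-e[2])/d[:,2])[:,None]
def proj(c,P):
    R=np.array(c['rotation']).T; t=-R@np.array(c['eye'])
    return cv2.projectPoints(np.array(P,float),cv2.Rodrigues(R)[0],t,K(c),np.array(c['dist_coeffs'],float))[0].reshape(-1,2)
E
python3 - <<'E'
from h import *
for n in('scene','top'):
    c=cap(n,n+'0.png'); print(n,c['eye'],np.round(c['rotation'],3).tolist(),c['vertical_fov'],c['dist_coeffs'])
s=sense(); print(s['tcp_pos'],np.round(s['ee_rot'],3).tolist(),s['time_s'])
E
```

```text
scene [-0.493167    0.26399141  0.61644629] [[-0.248, -0.435, 0.865], [-0.969, 0.107, -0.224], [0.004, -0.894, -0.448]] 55.37837370668888 [-0.0586678  0.         0.         0.         0.       ]
top [0.17748982 0.10381685 1.49978101] [[-0.187, -0.962, 0.201], [-0.982, 0.183, -0.038], [-0.0, -0.205, -0.979]] 43.777721828675794 [-0.04088124  0.          0.          0.          0.        ]
[0.1760575  0.59912179 0.2216011 ] [[0.959, -0.282, -0.0], [-0.282, -0.959, -0.002], [0.0, 0.002, -1.0]] 0.1
```

View pics/scene0.png

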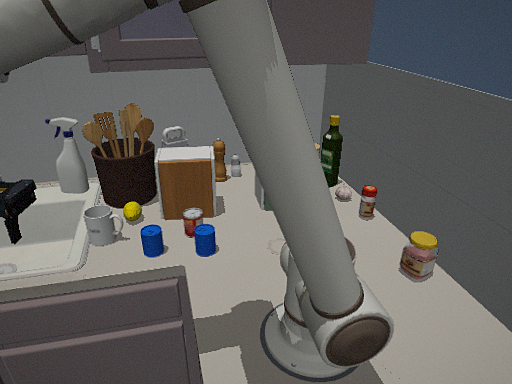

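View pics/top0.png

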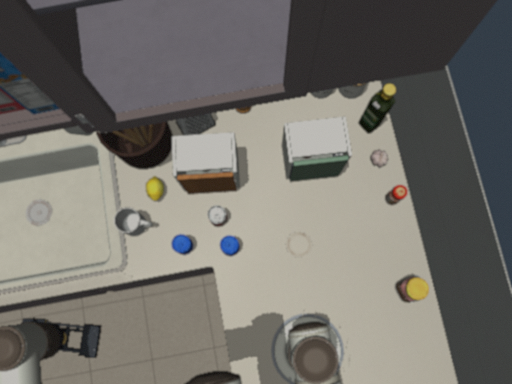

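The scene view shows the oak cupboard at (187,185), the red tin at (193,222), and blue tins at (152,240) and (205,240). In the top view the oak door's top edge runs near (180-237,183), with the tin at (218,215) and blue tins at (182,244) and (230,245). I'll zoom in for precise corners.

```bash
python3 - <<'E'
import cv2
a=cv2.imread('pics/top0.png')[120:270,110:310]; b=cv2.imread('pics/scene0.png')[140:260,130:290]
cv2.imwrite('pics/tz.png',cv2.resize(a,None,fx=4,fy=4,interpolation=cv2.INTER_CUBIC))
cv2.imwrite('pics/sz.png',cv2.resize(b,None,fx=5,fy=5,interpolation=cv2.INTER_CUBIC))
E
```

```text
(no output)
```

View pics/tz.png

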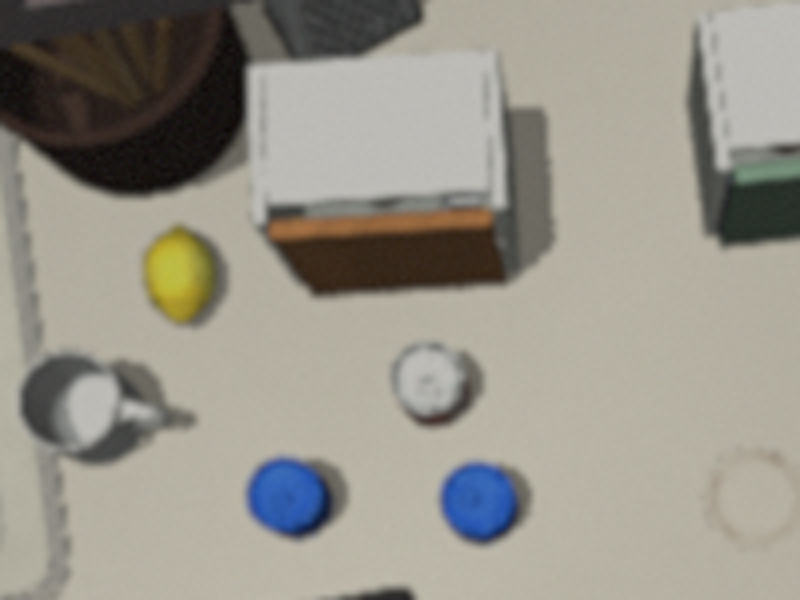

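View pics/sz.png

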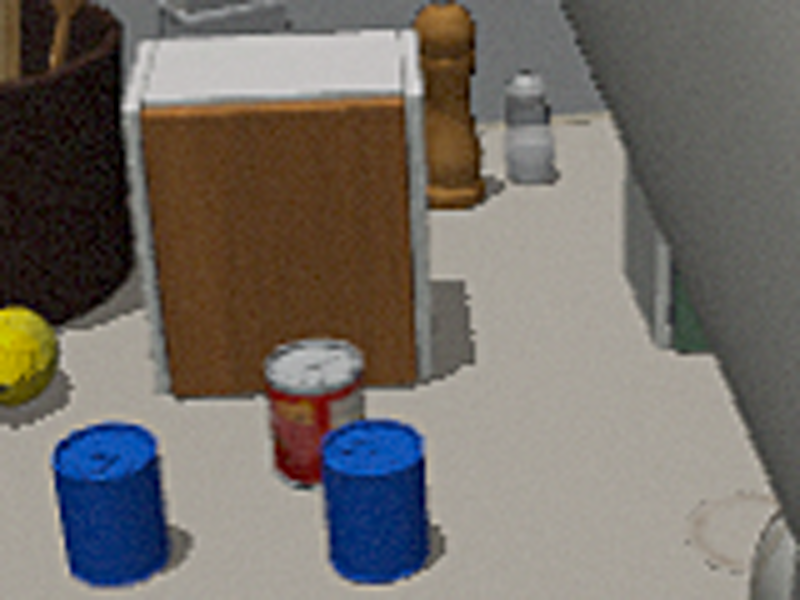

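```bash
python3 - <<'E'
from h import *
c=cap('top'); q=lambda p:(np.array(p,float)+.5)/4-.5+[110,120]
F=at(c,q([(271,240),(494,230),(315,295),(507,281)]),[.2,.2,.003,.003]); print(F.round(4))
n=['tin','blueL','blueR','lemon','mugbody','mughandle','sage corner bottom-left','sage topleftfront','bin']
P=at(c,q([(430,381),(288,495),(479,500),(180,275),(75,400),(190,418),(722,243),(735,182),(140,190)]),[.072]*3+[.03,.09,.05,.003,.2,0]);
for a,b in zip(n,P): print(a,b.round(4))
s=cap('scene'); q2=lambda p:(np.array(p,float)+.5)/5-.5+[130,140]
print('scene',at(s,q2([(144,110),(403,98),(174,398),(413,386),(314,365),(106,450),(374,447)]),[.2,.2,.003,.003,.072,.072,.072]).round(4))
d=F[0]-F[1]+F[2]-F[3]; y=d[:2]/np.hypot(*d[:2]); yaw=np.degrees(np.arctan2(-y[0],y[1])); 
x=np.array([y[1],-y[0]]); h=(F[:,:2]+np.array([-79,79,-79,79])[:,None]*.001*y).mean(0)
print('yaw',yaw,'front mid',h,'hinge',h+.079*y,'free',h-.079*y,'press',h-.043*y,'x',x,'y',y)
H=h+.079*y
for a,b in zip(n,P): v=b[:2]-H; print(a,'in door frame x,y',v@x,v@y,np.hypot(*v))
E
```

```text
[[0.5408 0.2758 0.2   ]
 [0.5186 0.1208 0.2   ]
 [0.5442 0.2739 0.003 ]
 [0.5268 0.1205 0.003 ]]
tin [0.4451 0.1907 0.072 ]
blueL [0.3795 0.31   0.072 ]
blueR [0.3492 0.1699 0.072 ]
lemon [0.5736 0.3735 0.03  ]
mugbody [0.477  0.4537 0.09  ]
mughandle [0.4551 0.3782 0.05  ]
sage corner bottom-left [ 0.5254 -0.0554  0.003 ]
sage topleftfront [ 0.5213 -0.0522  0.2   ]
bin [0.6582 0.4011 0.    ]
scene [[0.5509 0.2757 0.2   ]
 [0.5323 0.1225 0.2   ]
 [0.5452 0.2777 0.003 ]
 [0.5233 0.1261 0.003 ]
 [0.4465 0.1943 0.072 ]
 [0.382  0.3148 0.072 ]
 [0.3504 0.1726 0.072 ]]
yaw -7.315308324689632 front mid [0.53260267 0.19774727] hinge [0.54266171 0.27610425] free [0.52254363 0.11939029] press [0.52712749 0.15509727] x [ 0.99186046 -0.12732962] y [0.12732962 0.99186046]
tin in door frame x,y -0.08590918500280431 -0.09710207961597178 0.12965030633821342
blueL in door frame x,y -0.1661634370424404 0.012822656127252927 0.16665745803868132
blueR in door frame x,y -0.17837004116781183 -0.12998621734430102 0.220708604919896
lemon in door frame x,y 0.01829043036538684 0.10049286235442996 0.10214379681183518
mugbody in door frame x,y -0.0877119448698795 0.16776064667297416 0.18930668198716932
mughandle in door frame x,y -0.09980148422472175 0.09009706396811584 0.13445377342838744
sage corner bottom-left in door frame x,y 0.02505266325781209 -0.33097833022691026 0.33192512863009177
sage topleftfront in door frame x,y 0.02060279252624447 -0.32838512828753863 0.32903080029125337
bin in door frame x,y 0.09872311374752883 0.13870867518584987 0.17025378045676728
```

Emit:
step_arm(targets="0 0 0 -4.5;0 0 0 -4.6;1 1 0 0;2 2 0 0;2.6 2.5 0 0;2.6 2.5 0 0;2.6 2.5 0 0;2.6 2.5 0 0;2.6 2.5 0 0;2.6 2.5 0 0;2.6 2.5 0 0;2 2 0 0", claw=0)

```text
time_s: 1.2
tcp_pos: [0.3788, 0.3442, 0.2226]
ee_rot: [[0.992, -0.129, -0.0], [-0.129, -0.992, -0.0], [-0.0, 0.0, -1.0]]
wrist_force: [-0.5, 0.3, -0.3]
gripper_width: 0.169
gripper_force: 0.0
```

Emit:
step_arm(targets="2.2 2 0 0;2.2 2 0 0;2.2 2 0 0;2 1.8 0 0;0 0 3 0;0 0 3 0;0 0 3 0;0 0 0 0;0 0 0 0")

```text
time_s: 1.95
tcp_pos: [0.4528, 0.2576, 0.1318]
ee_rot: [[0.992, -0.128, -0.002], [-0.128, -0.992, -0.003], [-0.002, 0.003, -1.0]]
wrist_force: [-0.1, -0.1, 0.3]
gripper_width: 0.005
gripper_force: 0.0
```

```bash
python3 - <<'E'
from h import *
c=cap('top'); a=c['frame'][150:290,130:290]
cv2.imwrite('pics/t2.png',cv2.resize(a,None,fx=4,fy=4,interpolation=cv2.INTER_CUBIC)); print(sense()['tcp_pos'],sense()['gripper_width'])
E
```

```text
[0.45386333 0.25885454 0.133536  ] 0.005587957132735171
```

View pics/t2.png

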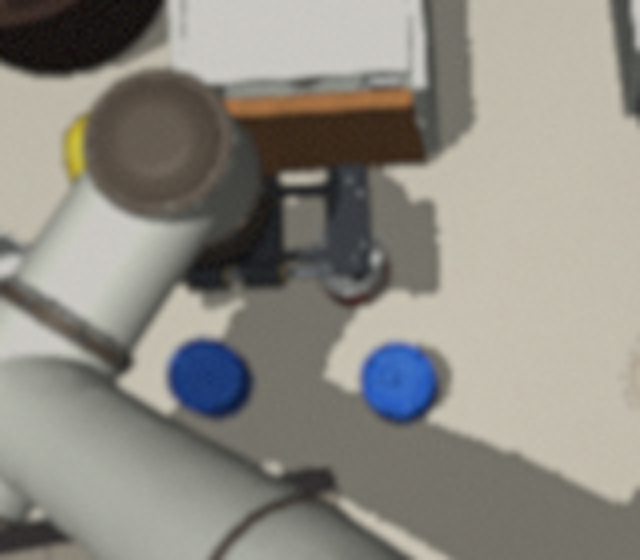

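The hand is left of the tin (tin top at ~(355,280) in the crop) and clear of both blue tins at (208,378) and (400,382). Next I descend and push along tool +y.

Emit:
step_arm(targets="0 0 2.5 0;0 0 2.5 0;0 0 2.5 0;0 0 2 0;0 0 1.2 0;0 0 0 0;0 0.7 0 0;0 0.7 0 0;0 0.7 0 0;0 0.7 0 0;0 0.7 0 0;0 0.7 0 0")

```text
time_s: 3.0
tcp_pos: [0.4493, 0.2178, 0.027]
ee_rot: [[0.992, -0.126, 0.004], [-0.126, -0.992, 0.003], [0.003, -0.004, -1.0]]
wrist_force: [0.9, 4.1, 5.8]
gripper_width: 0.002
gripper_force: 2.5
```

```bash
python3 - <<'E'
from h import *
a=cap('scene')['frame'][140:260,130:290]; b=cap('top')['frame'][170:260,150:270]
cv2.imwrite('pics/s3.png',np.vstack([cv2.resize(a,(480,300),interpolation=2)[:, :],cv2.resize(b,(480,300),interpolation=2)])); s=sense(); print(s['tcp_pos'],s['wrist_force'],s['moment'])
E
```

```text
[0.44806787 0.21637705 0.02619106] [0.96854436 0.64171239 1.25989269] [ 0.29793977 -0.18615276  0.02549817]
```

View pics/s3.png

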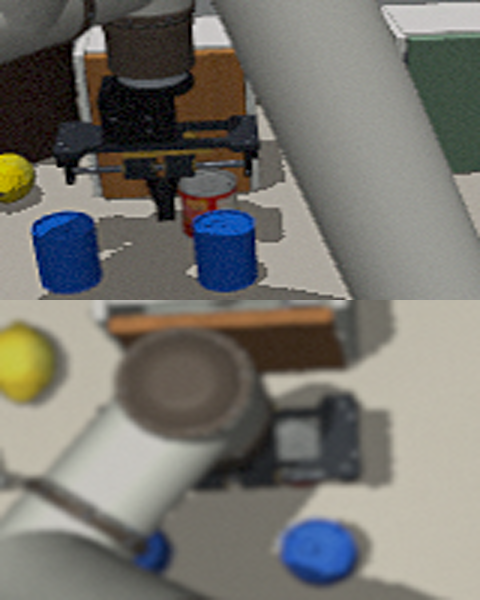

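The tin is upright against the right of the fingertips (scene panel, ~(205,200)), and the gripper body is above it. I'll continue the push.

Emit:
step_arm(targets="0 0.8 0 0;0 0.8 0 0;0 0.8 0 0;0 0.8 0 0;0 0.8 0 0;0 0.8 0 0;0 0.8 0 0;0 0.8 0 0;0 0 0 0")

```text
time_s: 3.85
tcp_pos: [0.4387, 0.1517, 0.0253]
ee_rot: [[0.992, -0.128, -0.002], [-0.128, -0.992, -0.001], [-0.002, 0.002, -1.0]]
wrist_force: [1.1, 0.6, 1.9]
gripper_width: 0.006
gripper_force: 0.9
```

```bash
python3 - <<'E'
from h import *
s=sense(); print(s['tcp_pos'],s['wrist_force'])
for n in('scene','top'):
    c=cap(n); f=c['frame'].astype(int); m=((f[...,2]>1.8*f[...,1])&(f[...,2]>1.8*f[...,0])&(f[...,2]>70)).astype(np.uint8)
    k,l,st,ce=cv2.connectedComponentsWithStats(m)
    for i in range(1,k):
        if st[i,4]>15: print(n,st[i],at(c,[ce[i]],.036).round(3))
E
```

```text
[0.43865395 0.15167973 0.02528149] [1.09130889 0.59000925 1.86941173]
scene [ 17   0  37  42 478] [[16.655  4.616  0.036]]
scene [363 185  14  12 122] [[ 0.507 -0.43   0.036]]
scene [213 215  18  20 173] [[0.415 0.118 0.036]]
top [  0 102  24   8  74] [[0.94  0.799 0.036]]
top [392 185  15  15  95] [[ 0.415 -0.378  0.036]]
```

Emit:
step_arm(targets="0 0.8 0 0;0 0.8 0 0;0 0.8 0 0;0 0.8 0 0;0 0.8 0 0;0 0.8 0 0;0 0.6 0 0;0 0.3 0 0;0 0 0 0;0 -1 0 0;0 -1.5 0 0;0 0 0 0")

```text
time_s: 4.95
tcp_pos: [0.4363, 0.1236, 0.0254]
ee_rot: [[0.992, -0.125, 0.0], [-0.125, -0.992, -0.0], [0.0, 0.0, -1.0]]
wrist_force: [0.2, 0.7, 0.0]
gripper_width: 0.006
gripper_force: 0.0
```

Emit:
step_arm(targets="0 0 -2 0;0 0 -3 0;0 0 -3 0;0 0 -3 0;0 0 -2 0;0 0 0 0")

```text
time_s: 5.45
tcp_pos: [0.4377, 0.1232, 0.1595]
ee_rot: [[0.992, -0.125, 0.007], [-0.125, -0.992, 0.004], [0.006, -0.005, -1.0]]
wrist_force: [0.2, 0.0, -0.5]
gripper_width: 0.002
gripper_force: 0.0
```

```bash
python3 - <<'E'
from h import *
s=sense(); print(s['tcp_pos'],s['wrist_force'],s['time_s'])
a=cap('scene')['frame'][130:270,110:310]; b=cap('top')['frame'][130:270,130:330]
cv2.imwrite('pics/s4.png',np.vstack([cv2.resize(a,(428,300),interpolation=2),cv2.resize(b,(428,300),interpolation=2)]))
E
```

```text
[0.43769089 0.12319834 0.15953405] [ 0.18910776  0.02306682 -0.53456013] 5.45
```

View pics/s4.png

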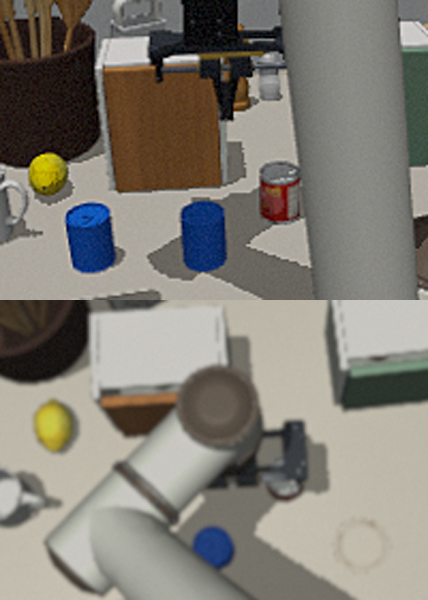

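The tin stands upright near (280,190) in the scene panel, well right of the door. Now I line up with the press point.

```bash
python3 - <<'E'
from h import *
c=cap('scene'); print(at(c,[[240.8,208]],.072), proj(c,[[.43,.055,.072]]))
E
```

```text
[[0.43902095 0.05010303 0.072     ]] [[239.88745282 209.65157775]]
```

Emit:
step_arm(targets="1 -1.5 0 0;1.5 -1.5 0 0;1.2 -1.5 0 0;0 0 0 0;0.8 0 0 0;0.8 0 0 0;0.8 0 0 0;0.4 0 0 0;0.3 0 0 0;0 0 0 0")

```text
time_s: 6.43
tcp_pos: [0.5094, 0.1575, 0.1554]
ee_rot: [[0.992, -0.128, -0.0], [-0.128, -0.992, -0.0], [-0.0, 0.0, -1.0]]
wrist_force: [-0.4, -0.5, 0.9]
gripper_width: 0.004
gripper_force: 0.0
```

Emit:
step_arm(targets="0.2 0 0 0;0.2 0 0 0;0.2 0 0 0;0.2 0 0 0;0 0 0 0")

```text
time_s: 6.85
tcp_pos: [0.517, 0.1569, 0.1556]
ee_rot: [[0.992, -0.127, -0.0], [-0.127, -0.992, 0.0], [-0.0, -0.0, -1.0]]
wrist_force: [0.1, 0.6, -0.1]
gripper_width: 0.003
gripper_force: 0.0
```

Emit:
step_arm(targets="0.2 0 0 0;0.2 0 0 0;0.2 0 0 0;0 0 0 0")

```text
time_s: 7.18
tcp_pos: [0.5229, 0.1563, 0.1555]
ee_rot: [[0.992, -0.127, -0.0], [-0.127, -0.992, -0.0], [-0.0, 0.0, -1.0]]
wrist_force: [-2.1, 0.7, 1.2]
gripper_width: 0.007
gripper_force: 1.2
```

Contact (about 2 N). I'll press about 5 mm more.

Emit:
step_arm(targets="0.2 0 0 0;0.2 0 0 0;0.1 0 0 0;0 0 0 0")

```text
time_s: 7.52
tcp_pos: [0.5252, 0.1559, 0.1554]
ee_rot: [[0.992, -0.126, -0.005], [-0.126, -0.992, -0.0], [-0.005, 0.001, -1.0]]
wrist_force: [-11.6, 5.5, 5.7]
gripper_width: 0.003
gripper_force: 5.8
```

Emit:
step_arm(targets="-0.3 0 0 0;-0.5 0 0 0;-0.8 0 0 0;-1 0 0 0;-1 0 0 0;0 0 0 0")

```text
time_s: 8.02
tcp_pos: [0.49, 0.16, 0.1556]
ee_rot: [[0.992, -0.126, -0.001], [-0.126, -0.992, 0.0], [-0.001, 0.0, -1.0]]
wrist_force: [-1.5, -1.0, -0.7]
gripper_width: 0.007
gripper_force: 0.6
```

```bash
python3 - <<'E'
from h import *
s=sense(); print(s['tcp_pos'],s['wrist_force'],s['time_s'])
a=cap('scene')['frame'][130:270,110:310]; b=cap('top')['frame'][130:270,130:330]
cv2.imwrite('pics/s5.png',np.vstack([cv2.resize(a,(428,300),interpolation=2),cv2.resize(b,(428,300),interpolation=2)]))
E
```

```text
[0.49003537 0.15999049 0.15558708] [-1.4773859  -0.99146606 -0.66326798] 8.0167
```

View pics/s5.png

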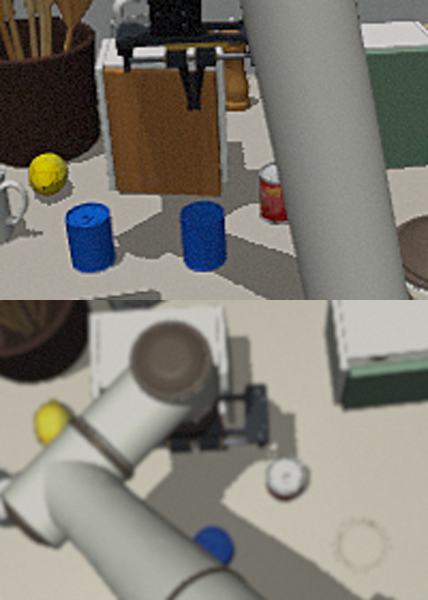

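The door is following the finger out (its free bottom edge has moved to about (220,195)). I'll keep backing away, then clear off.

Emit:
step_arm(targets="-0.8 0 0 0;-0.8 0 0 0;-0.8 0 0 0;-0.8 0 0 0;-0.8 0 0 0;-0.8 0 0 0;-0.8 0 0 0;-0.8 0 0 0;-1 0 0 0;-1 0 0 0;-1 0 0 0;-1 0 0 0")

```text
time_s: 9.12
tcp_pos: [0.3878, 0.1733, 0.1555]
ee_rot: [[0.992, -0.127, -0.0], [-0.127, -0.992, 0.0], [-0.0, -0.0, -1.0]]
wrist_force: [0.2, 0.3, 0.3]
gripper_width: 0.005
gripper_force: 0.0
```

Emit:
step_arm(targets="0 0 -2 0;0 0 -2.5 0;0 0 -2.5 0;0 0 -2 0;0 -2 0 0;0 -3 0 0;0 -3 0 0;0 -3 0 0;0 -3 0 0;0 -3 0 0;0 -3 0 0;0 0 0 0")

```text
time_s: 10.12
tcp_pos: [0.4142, 0.3761, 0.2446]
ee_rot: [[0.992, -0.124, 0.001], [-0.124, -0.992, 0.001], [0.001, -0.001, -1.0]]
wrist_force: [-0.3, -0.1, 0.7]
gripper_width: 0.003
gripper_force: 0.0
```

Emit:
step_arm(targets="0 -2 0 0;0 -3 0 0;0 -3 0 0;0 -3 0 0;0 -2 0 0;0 0 0 0;0 0 0 0;0 0 0 0;0 0 0 0;0 0 0 0;0 0 0 0;0 0 0 0")

```text
time_s: 11.12
tcp_pos: [0.4308, 0.5, 0.2461]
ee_rot: [[0.992, -0.127, 0.0], [-0.127, -0.992, 0.0], [0.0, -0.001, -1.0]]
wrist_force: [0.3, -0.4, 0.1]
gripper_width: 0.006
gripper_force: 0.0
```

```bash
python3 - <<'E'
from h import *
s=sense(); print(s['tcp_pos'],s['wrist_force'],s['time_s'])
a=cap('scene')['frame'][130:270,110:310]; b=cap('top')['frame'][130:270,130:330]
cv2.imwrite('pics/s6.png',np.vstack([cv2.resize(a,(428,300),interpolation=2),cv2.resize(b,(428,300),interpolation=2)]))
E
```

```text
[0.43077243 0.50004038 0.24605034] [ 0.27318004 -0.38480898  0.10592624] 11.1167
```

View pics/s6.png

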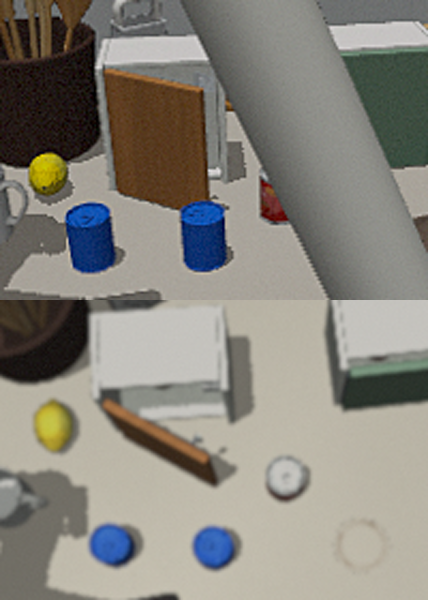

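The oak door stands ajar, with its free edge at (215,475) in the top panel. The tin is upright and clear at (287,478). The green door is shut, and the lemon, mug and blue tins have not moved.

```bash
python3 -c "
from station import r; print(r.finish_job())"
```

```text
the job is handed in; nothing more can be done
None
```

The job is handed in at about 11 s: I pushed the red tin upright to about 0.25 m from the hinge, outside the oak door's swing, then pressed that door so it stands ajar; the green door is shut and nothing else I could see had moved.

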